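# Switch on the dust extractor with its isolator key

## Task

Switch on the dust extractor before sawing: take the red key out of the wooden key block and set its blade in the slot of the grey isolator box with the red bezel, turning and pressing lightly until it drops fully home. Then turn it clockwise to its stop, which brings the slot from the white mark to the green mark, and let go, leaving the key standing in the switch. Leave the blue key in the block.

Things in the scene. Friction and masses are not known exactly. Their poses are not given: they have to be found in the camera images.
- red_key_handle (a point): Red key, upright; point: centre of its flat handle, 44 mm wide (x), 12 thick (y: grip across this), 42 tall (z up). Below the point: 54 mm round flange, underside 35 mm down; steel blade 22 (x) x 8 (y) x 30 mm, tip 65 mm down. Half turns are equal. 0.08 kg. Starts in either slot of a wooden block, flange on its top, point 73 mm high; lift over 30 mm to free the blade.
- blue_key_handle (a point): Blue key of the same shape and size, for another machine: leave it in the block. Point: centre of its handle, axes as for the red key. It stands in the other slot of the wooden block (150 x 70 mm, 38 mm tall), 80 mm from the red key along the handles' x. A tall broom leans at the left edge of the table: keep the arm clear of it.
- slot (a point): Centre of the slot's mouth (30 mm along x, 12 along y, 18 at the top of its sloped sides, z up, 44 mm high) in a brass rotor in a fixed grey box, 110 x 110 x 44 mm. Red bezel above it: mouth 44 mm wide at 58 mm height, 32 mm from 52 mm down. Blade across the slot: tip rests on the rotor; along it (within 10 deg): drops in till the flange meets the bezel, handle centre 49 mm above this point.
- rotor (a joint): Angle of the slotted rotor, rad, growing clockwise from above and turning the slot's axes: 0 = off (slot at the white mark on the box), 1.0 = on, at a hard stop (slot at the green mark). Starts at 0 to 0.15. Turns with 0.15 N m of friction and stays where left. The blade has about 10 degrees of play in the slot each way.
There are look-alikes about, which are no part of the job. Of the things that look like the part that bears red_key_handle, the smallest one is meant.

How it is judged:
On the way, in this order (a step that is already met when the one before it is completed fails the run):
1. the red key has dropped fully home in the slot (z of red_key_handle in the frame of slot below 0.053 m and horizontal distance between red_key_handle and slot below 0.012 m), for 0.1 s.
2. the red key, still home, has turned the rotor to on (value of joint rotor above 0.85 rad and z of red_key_handle in the frame of slot below 0.055 m and horizontal distance between red_key_handle and slot below 0.012 m), for 0.1 s.
At the end, for the whole second after the job is handed in: The rotor is turned on (beyond 0.85 rad of 1.0), the red key stands fully home in the slot (handle centre less than 55 mm above the slot's mouth and within 12 mm of its axis) and is let go, and the blue key is within 20 mm of where it stood in the block (all of step 2 and distance of blue_key_handle from where it was at the start of the episode below 0.02 m); the robot touches nothing.
It fails at once if the blue key is taken out of the block or knocked over (distance of blue_key_handle from where it was at the start of the episode above 0.025 m).
It also fails if it takes over 51 s, if anything falls off the work surface, if the arm or the gripper's body presses on something with over 40 N, if the wrist force passes 120 N, or if a joint passes its speed limit or range.

## Robot

A 7-joint arm with a two-finger parallel gripper is mounted at the origin on the work surface; the furniture and walls round the work are solid. World frame = base frame: x ahead of the robot, y to its left, z up, the work surface at z = 0. Lengths are in m, angles in rad, forces in N, time in s.
With the tool pointing down it reaches from about 0.425 to 0.95 m from the base axis. Payload 4.7 kg.
Tool frame: the origin (TCP) lies at the very end of the fingers, on their centre line; the grasp point (between the pads) lies manip.hold_point_z behind it (manip.hold_point_z is the distance from the TCP to the grasp point, in m); z points along the fingers, y is the line along which they close (so a half turn about z gives the same grasp; the last joint's range is limited). The gripper opens to 85 mm and grips with 20 to 120 N. Pads are 22 mm wide; open, the fingers measure 114 mm over their backs; the gripper's body (76 mm by 85 mm) begins 54 mm behind the grasp point. The pads swing forward as they close: fully open they stand 13 mm farther back than shut.
Start: joints at [1.19, 0.469, -0.049, 1.532, 0.024, 1.141, -0.082], TCP at [0.233, -0.634, 0.231] pointing down, gripper open.
Joint ranges: [-2.59, 2.59], [-0.33, 1.99], [-1.39, 1.29], [0.1, 2.45], [-1.04, 4.18], [0.21, 1.99], [-2.66, 2.66]. Speed limits (rad/s): [2.57, 2.57, 3.14, 3.14, 3.14, 3.14, 3.14].

## Interface

Orientations are given as [roll, pitch, yaw] about the fixed x, y, z axes, in that order (R = Rz(yaw) Ry(pitch) Rx(roll)).
In Python, from rig import manip, telemetry, eyes, workorder gives the robot as it stands. Calls block until the motion is done:
- manip.goto(position, orientation): joint-space move of the TCP to a pose.
- manip.move_linear(position, ori=None, speed=0.15): straight line of the TCP; ori=None keeps the orientation; speed is the mean speed in m/s.
- manip.movej(angles): joint-space move.
- manip.move_gripper(opening, f_grip=None): finger opening in m; f_grip is the grip in N (None keeps the last); returns when the fingers have stopped.
- manip.hold(seconds).
- manip.solve_ik(position, orientation): joint angles nearest the present ones, or None.
- telemetry.observe(): the state.
- eyes.capture(name): name is "scene" or "top" or "wrist"; returns a dict with "pixels" (420x560x3 uint8, red, green, blue), "fx", "fy", "cx", "cy" (pixels), "dist_coeffs" ([k1, k2, p1, p2, k3] as OpenCV has them; the pictures are not rectified), "R" (3x3) and "t" (3): a world point X has camera coordinates R X + t; the wrist camera has in their place "tool_from_camera" (4x4, takes a point from camera to tool coordinates, whose origin is the TCP and whose axes are the flange's). Camera axes: x right, y down, z forward; pixel columns grow to the right and rows downward; lengths in m; the calibration is good to about 2 mm. A picture is of the moment at which its call begins: read the wrist's pose just before it. There is no depth.
A pose or a line that the arm cannot do raises manip.IKError and nothing moves.
- workorder.sign_off(): hands the job in; it is judged then, once.
The state is a dict: "time_s": time; "joint_positions": joint angles; "qvel": joint speeds; "joint_torque": joint torques, N m; "tcp_pos": TCP position; "eef_rot": TCP orientation; "contact_force": force on the tool from outside, world axes, zero at the start; "ft_torque": the same for the moment, N m; "grip_width": finger opening in m; "grasp_force": force on a finger pad.
Only numpy, scipy, OpenCV 4.12 (cv2) and the standard library are available. Lean on these libraries where they do the work, as an engineer would, in place of code of your own. Each camera call takes 0.05 s, during which the arm holds its last target. There are 200 camera calls.

## Working session

There is one attempt and no reset: what is moved stays moved. The work goes in short steps, each a Python script; the robot and the scene stay as the last script left them, time stands still between calls to the robot, and variables do not carry over. Pictures are saved under pics/ and viewed, at most 10 in all, crops included, and the job is handed in when it is done.

```bash
mkdir -p pics; ls; python3 - <<'E'
from rig import manip, telemetry, eyes
import cv2,numpy as np
for n in ("scene","top"):
    c=eyes.capture(n); cv2.imwrite(f"pics/{n}0.png",c["pixels"][:,:,::-1])
    np.savez(f"{n}0.npz",**{k:v for k,v in c.items()})
    print(n,c["fx"],c["fy"],c["cx"],c["cy"],c["dist_coeffs"],np.round(c["R"],3).tolist(),c["t"])
s=telemetry.observe();print(s["time_s"],s["tcp_pos"],s["eef_rot"],s["grip_width"],manip.hold_point_z)
E
```

```text
pics
scene 475.6435550465095 475.6435550465095 281.0562911692898 208.50605809937753 [0.05592732 0.         0.         0.         0.        ] [[-0.757, -0.654, -0.011], [-0.4, 0.476, -0.783], [0.517, -0.588, -0.622]] [0.35348878 0.25430442 0.85549767]
top 544.2976804106183 544.2976804106183 294.0006907024978 204.7390109572085 [-0.18038707  0.          0.          0.          0.        ] [[0.019, -1.0, 0.006], [-0.977, -0.02, -0.214], [0.214, -0.002, -0.977]] [-0.02623768  0.50218089  1.09059389]
0.1 [ 0.23243782 -0.63315629  0.23035177] [-3.13983595e+00  6.11593898e-05  3.51876679e-01] 0.08526882499723218 0.0187
```

View pics/scene0.png

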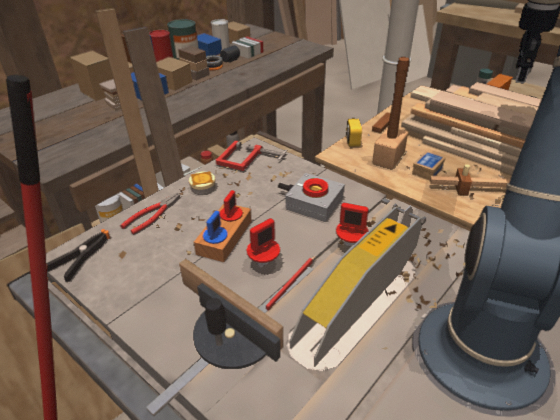

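View pics/top0.png

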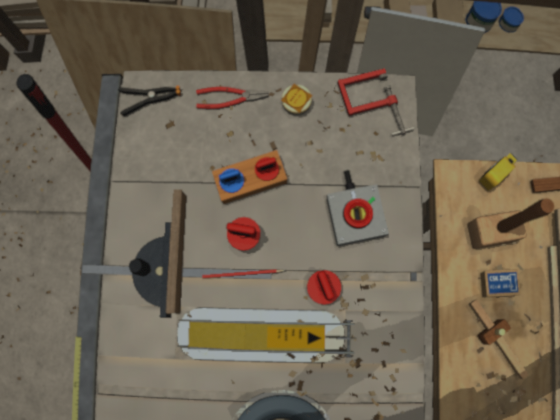

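The top view shows three red keys: (267,168) in the wooden block beside the blue key, and larger loose ones at (243,233) and (324,287). The one in the block is the smallest and matches the description. The isolator is at (358,213). I'll confirm with an enlarged crop and measure.

```bash
cat > h.py <<'E'
import numpy as np,cv2
def ray(c,px,R,t):
    K=np.array([[c["fx"],0,c["cx"]],[0,c["fy"],c["cy"]],[0,0,1.]])
    u=cv2.undistortPoints(np.array(px,float).reshape(-1,1,2),K,np.array(c["dist_coeffs"],float)).reshape(-1,2)
    d=np.c_[u,np.ones(len(u))]@R
    return -R.T@t,d
def onplane(c,px,z,R=None,t=None):
    R=np.array(c["R"]) if R is None else R; t=np.array(c["t"]) if t is None else t
    o,d=ray(c,px,R,t)
    return o+d*((z-o[2])/d[:,2])[:,None]
def rot(rpy):
    from scipy.spatial.transform import Rotation as Ro
    return Ro.from_euler('xyz',rpy).as_matrix()
def wrist_pose(c,tcp,rpy):
    T=np.eye(4);T[:3,:3]=rot(rpy);T[:3,3]=tcp
    C=np.linalg.inv(T@np.array(c["tool_from_camera"]));return C[:3,:3],C[:3,3]
def mask(p,col):
    h=cv2.cvtColor(p,cv2.COLOR_RGB2HSV);H,S,V=cv2.split(h)
    if col=='red':return (((H<5)|(H>174))&(S>170)&(V>70)).astype(np.uint8)
    if col=='blue':return ((H>100)&(H<125)&(S>130)&(V>60)).astype(np.uint8)
    if col=='wood':return ((H>7)&(H<16)&(S>150)&(V>90)).astype(np.uint8)
def blobs(m,amin=40):
    n,l,s,c=cv2.connectedComponentsWithStats(m)
    return [(l==i,s[i],c[i]) for i in range(1,n) if s[i][4]>=amin]
E
python3 - <<'E'
import numpy as np,cv2
from h import *
c=dict(np.load("top0.npz"));p=c["pixels"]
for col in('red','blue','wood'):
    for b,s,ce in blobs(mask(p,col)):
        if 160<ce[0]<400 and 130<ce[1]<320:
            r=cv2.minAreaRect(np.argwhere(b)[:,::-1].astype(np.float32))
            box=cv2.boxPoints(r)
            print(col,s,ce.round(1),onplane(c,[ce],.06).round(3),onplane(c,[ce],.038).round(3),np.round(r,1) if 0 else r)
            if col=='wood' or 1: print(onplane(c,box,.038)[:,:2].round(3).tolist())
a=cv2.resize(p[140:210,200:300],None,fx=4,fy=4,interpolation=3);b=cv2.resize(p[165:255,315:400],None,fx=4,fy=4,interpolation=3)
o=np.zeros((360,740,3),np.uint8);o[:280,:400]=a;o[:,400:]=b
cv2.imwrite("pics/crop1.png",o[:,:,::-1])
E
```

```text
red [256 158  23  22 328] [266.7 168.8] [[0.578 0.043 0.06 ]] [[0.585 0.044 0.038]] ((267.0, 168.5), (21.0, 22.0), 90.0)
[[0.609, 0.069], [0.61, 0.021], [0.562, 0.019], [0.561, 0.067]]
red [344 199  28  29 416] [357.7 213.3] [[ 0.486 -0.15   0.06 ]] [[ 0.49  -0.152  0.038]] ((357.5, 213.0), (28.0, 27.0), 90.0)
[[0.521, -0.123], [0.522, -0.181], [0.461, -0.181], [0.46, -0.123]]
red [227 218  33  32 753] [243.  233.3] [[0.439 0.088 0.06 ]] [[0.442 0.09  0.038]] ((243.0, 233.5), (31.0, 32.0), 90.0)
[[0.474, 0.126], [0.476, 0.058], [0.41, 0.055], [0.408, 0.123]]
red [308 271  33  33 834] [323.9 286.7] [[ 0.332 -0.08   0.06 ]] [[ 0.333 -0.082  0.038]] ((324.0000305175781, 286.5000305175781), (31.819805145263672, 31.819805145263672), 45.0)
[[0.333, -0.035], [0.381, -0.081], [0.334, -0.129], [0.287, -0.082]]
blue [220 170  23  22 333] [231.2 180.6] [[0.551 0.118 0.06 ]] [[0.557 0.12  0.038]] ((231.0, 180.5), (21.0, 22.0), 90.0)
[[0.58, 0.146], [0.581, 0.098], [0.534, 0.096], [0.533, 0.144]]
wood [ 214  151   72   50 1013] [252.3 176.1] [[0.562 0.073 0.06 ]] [[0.568 0.075 0.038]] ((249.14999389648438, 175.4499969482422), (30.674089431762695, 67.6727294921875), 71.56504821777344)
[[0.576, 0.163], [0.627, 0.025], [0.562, 0.002], [0.512, 0.138]]
```

View pics/crop1.png

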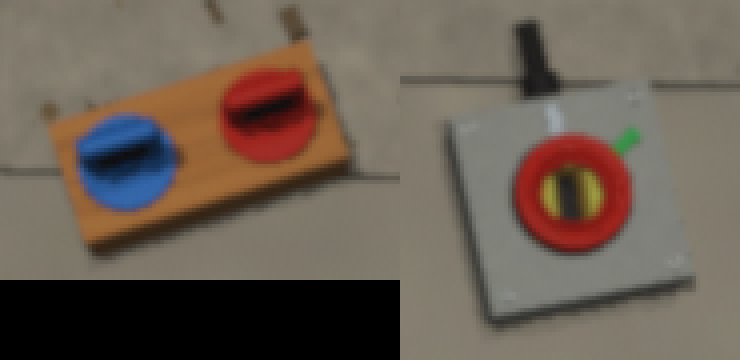

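The crop confirms the red key: it is the small one in the block, flange at crop (270,115), next to the blue key. The slot at crop (572,193) is a few degrees clockwise of the white mark, and the green mark is at (627,140). Next I'll take close looks from above both.

```bash
python3 - <<'E'
from rig import manip, telemetry, eyes
import cv2,numpy as np
from h import *
def look(n):
    s=telemetry.observe();c=eyes.capture("wrist");R,t=wrist_pose(c,s["tcp_pos"],s["eef_rot"])
    c["R"],c["t"]=R,t;np.savez(n+".npz",**c);return c["pixels"][:,:,::-1],s
manip.goto([.485,-.15,.26],[np.pi,0,np.radians(8)]);a,s=look("w_slot");print(s["time_s"],s["tcp_pos"],s["joint_positions"])
manip.goto([.578,.043,.24],[np.pi,0,np.radians(-70)]);b,s=look("w_key");print(s["time_s"],s["tcp_pos"],s["joint_positions"])
o=np.hstack([a,b]);cv2.imwrite("pics/w1.png",cv2.resize(o,(800,300),interpolation=cv2.INTER_AREA))
print(np.load("w_key.npz")["tool_from_camera"].round(3))
E
```

```text
2.075 [ 0.48489051 -0.15116804  0.2599217 ] [ 0.53016209  0.19137403 -0.35743218  1.87063001  0.07538152  1.09264344
 -1.28910239]
3.6 [0.57777658 0.04198915 0.23986401] [-0.82918862  0.40992633  0.91887097  1.79437749 -0.36009234  1.11653879
 -2.58201261]
[[ 0.    -0.947 -0.322  0.082]
 [ 1.     0.     0.    -0.001]
 [-0.    -0.322  0.947 -0.141]
 [ 0.     0.     0.     1.   ]]
```

View pics/w1.png

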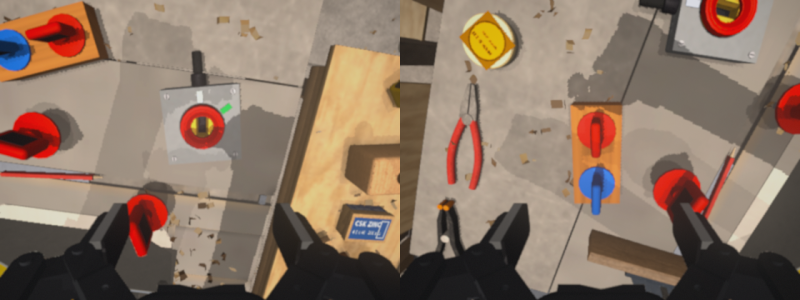

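Left half, slot view: bezel at about (203,127) and the slot is near vertical. Right half, key view: red key flange at (597,130) with the handle below it, and the blue key at (596,182). Yaw −70° puts joint 7 near its limit, so I'll use 110° instead. Next I'll measure from these views.

```bash
python3 - <<'E'
import numpy as np,cv2
from h import *
from scipy.optimize import least_squares
from rig import manip
def circ(P):
    f=lambda q:np.hypot(P[:,0]-q[0],P[:,1]-q[1])-q[2]
    r=least_squares(f,[*P.mean(0),.027],loss='soft_l1',f_scale=.001);return r.x.round(4)
k=dict(np.load("w_key.npz"))
for col in('red','blue'):
  for b,s,ce in blobs(mask(k["pixels"],col),300):
    if not(220<ce[0]<320 and 130<ce[1]<300):continue
    cn=max(cv2.findContours(b.astype(np.uint8),0,1)[0],key=len)[:,0].astype(float)
    up=cn[cn[:,1]<s[1]+22]; P=onplane(k,up,.049)[:,:2]
    low=cn[cn[:,1]>s[1]+s[3]-6]
    print(col,s,ce,"flange circle",circ(P),"handle low col",low[:,0].mean(),onplane(k,[[low[:,0].mean(),low[:,1].max()]],.094))
w=dict(np.load("w_slot.npz"));p=w["pixels"]
for b,s,ce in blobs(mask(p,'red'),300):
    if not(240<ce[0]<330 and 140<ce[1]<220):continue
    cn=max(cv2.findContours(b.astype(np.uint8),0,1)[0],key=len)[:,0].astype(float)
    print("bezel",s,circ(onplane(w,cn,.058)[:,:2]))
    fill=cv2.drawContours(np.zeros(b.shape,np.uint8),[cn.astype(np.int32)],-1,1,-1)
    h=cv2.cvtColor(p,cv2.COLOR_RGB2HSV);Y=((h[...,0]>15)&(h[...,0]<35)&(h[...,1]>80)&(fill>0)).astype(np.uint8)
    y,x=np.nonzero(Y);print("brass",onplane(w,[[x.mean(),y.mean()]],.044))
g=lambda a,y0,x0:cv2.resize(a[y0:y0+100,x0:x0+130],None,fx=3,fy=3,interpolation=3)
cv2.imwrite("pics/crop2.png",np.hstack([g(k["pixels"],145,215),g(p,130,220)])[:,:,::-1])
for pos,y in(([.578,.043,.2],110),([.486,-.15,.2],188),([.486,-.15,.09],188),([.486,-.15,.09],131)):
    print(manip.solve_ik(pos,[np.pi,0,np.radians(y)]))
E
```

```text
red [ 249  157   52   63 2234] [274.49149508 184.25470009] flange circle [0.5852 0.0426 0.0245] handle low col 273.6875 [[0.57817961 0.06234733 0.094     ]]
blue [ 251  235   49   65 1682] [274.69500595 261.30261593] flange circle [0.5584 0.1162 0.0248] handle low col 273.6875 [[0.55172754 0.13680986 0.094     ]]
bezel [ 253  148   61   60 2038] [ 0.4905 -0.151   0.0296]
brass [[ 0.48707671 -0.15142532  0.044     ]]
[ 0.6655451   0.62241021 -1.17478789  1.75787316  0.6180905   1.18955775
 -0.33955823]
[ 1.1189772   0.47293271 -1.16777428  1.91465829  0.49407866  1.08341917
  1.45815768]
[ 1.07789714  0.69764868 -1.17809427  2.01468496  0.79133727  0.98707404
  1.2042956 ]
[ 1.07789714  0.69764868 -1.17809427  2.01468496  0.79133727  0.98707404
  0.20945793]
```

View pics/crop2.png

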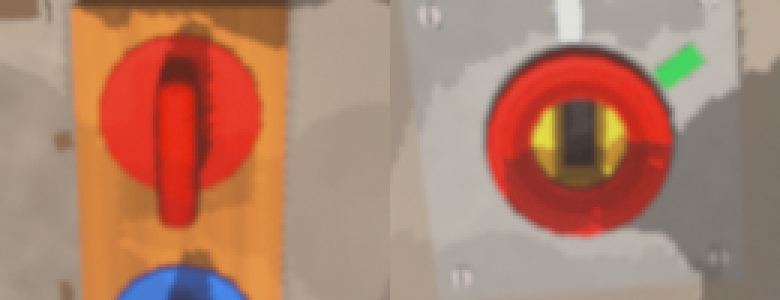

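The key is at (0.585, 0.042) with yaw 110°, confirmed by the flange circle and the handle end. The slot runs along about 8° in crop2, with its dark centre at (578,132). Picking the key now.

```bash
python3 - <<'E'
from rig import manip, telemetry, eyes
import numpy as np
from h import *
w=dict(np.load("w_slot.npz"))
print(onplane(w,[[282.7,174],[282.7,130+98/3],[282.7,130+165/3]],.044).round(4).tolist(), onplane(w,[[(581)/3-130+220,130+45/3],[581/3-130+220,130+237/3],[486/3-130+220,176],[674/3-130+220,176]],.055).round(4).tolist())
o=[np.pi,0,np.radians(110)]
manip.goto([.5853,.0422,.15],o)
manip.move_linear([.5853,.0422,.060],speed=.1)
manip.move_gripper(0.0,60); s=telemetry.observe();print(s["time_s"],s["grip_width"],s["grasp_force"],s["contact_force"],s["tcp_pos"],s["joint_positions"])
manip.move_linear([.5853,.0422,.17],speed=.1); s=telemetry.observe();print(s["time_s"],s["grip_width"],s["grasp_force"],s["contact_force"],s["tcp_pos"])
E
```

```text
[[0.4914, -0.1509, 0.044], [0.503, -0.1493, 0.044], [0.4799, -0.1525, 0.044]] [[0.5221, -0.1475, 0.055], [0.4578, -0.1566, 0.055], [0.4875, -0.1206, 0.055], [0.4961, -0.1823, 0.055]]
7.2417 0.011243579813982298 58.78555476665497 [ 0.02550079 -0.31583103  1.56623089] [0.58547928 0.0422575  0.06019777] [ 0.59025625  0.80977388 -1.07715019  1.85453694  0.84513962  1.02071397
 -0.50110077]
8.4917 0.011035656030708822 58.54112505912781 [ 0.40893263 -0.83571504 -1.95231695] [0.58485861 0.04194005 0.16920297]
```

```bash
python3 - <<'E'
from rig import manip, telemetry, eyes
import numpy as np,cv2
x,y=.4905,-.1512
manip.goto([x,y,.17],[np.pi,0,np.radians(188)])
manip.move_linear([x,y,.112],speed=.1)
f0=telemetry.observe()["contact_force"]
for z in np.arange(.106,.0785,-.004):
    manip.move_linear([x,y,z],speed=.04); s=telemetry.observe();f=s["contact_force"]-f0
    print(round(s["time_s"],2),round(z,3),s["tcp_pos"].round(4),f.round(1),s["ft_torque"].round(2))
    if f[2]>9 or np.hypot(f[0],f[1])>15:break
c=eyes.capture("wrist");cv2.imwrite("pics/w3.png",c["pixels"][:,:,::-1])
E
```

```text
11.1 0.106 [ 0.4905 -0.1513  0.106 ] [-0.9 -0.2  0.4] [ 0.01 -0.02 -0.04]
11.35 0.102 [ 0.4903 -0.1512  0.1018] [ 0.2 -0.4  0.4] [ 0.01 -0.02  0.  ]
11.6 0.098 [ 0.4903 -0.1512  0.0977] [-0.2  0.3  0.2] [-0.02 -0.01 -0.02]
11.85 0.094 [ 0.4903 -0.1512  0.0937] [ 0.5  0.2 -0.8] [0.04 0.01 0.01]
12.1 0.09 [ 0.4903 -0.1512  0.0897] [ 1.3 -0.   0.1] [-0.    0.02  0.02]
12.35 0.086 [ 0.4903 -0.1512  0.0857] [ 0.  -0.6  0.4] [-0.02  0.01 -0.02]
12.6 0.082 [ 0.4903 -0.1512  0.0817] [-0.5 -0.3 -0.2] [ 0.03 -0.    0.01]
```

View pics/w3.png

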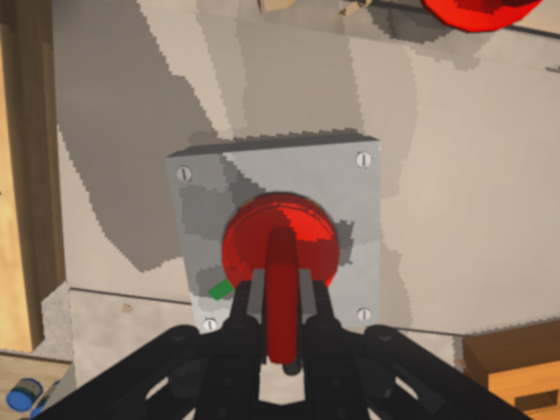

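The picture shows the key down in the bezel at (281,240), with no contact forces on the way in. I'll finish seating it, then turn clockwise until the torque rises at the stop.

```bash
python3 - <<'E'
from rig import manip, telemetry, eyes
import numpy as np
x,y=.4905,-.1512
f0=telemetry.observe()["contact_force"]
for z in np.arange(.081,.0765,-.001):
    manip.move_linear([x,y,z],speed=.02); s=telemetry.observe();f=s["contact_force"]-f0
    print(round(s["time_s"],2),round(z,3),s["tcp_pos"].round(4),f.round(1))
    if f[2]>4:break
manip.hold(.2)
for a in list(range(180,139,-8))+list(range(138,116,-2)):
    manip.goto([x,y,z],[np.pi,0,np.radians(a)]); s=telemetry.observe();f=s["contact_force"]-f0
    print(round(s["time_s"],2),a,np.degrees(s["eef_rot"][2]).round(1),s["tcp_pos"].round(4),f.round(1),s["ft_torque"].round(2),s["grip_width"].round(4))
    if abs(s["ft_torque"][2])>.7 or np.linalg.norm(f)>30:break
E
```

```text
12.9 0.081 [ 0.4905 -0.1512  0.081 ] [-0.1  0.4 -1.3]
13.15 0.08 [ 0.4907 -0.1512  0.0802] [ 0.1 -0.7  0.8]
13.4 0.079 [ 0.4908 -0.1512  0.0801] [-3.2  1.1  9.2]Traceback (most recent call last):
  File "<stdin>", line 12, in <module>
AttributeError: 'float' object has no attribute 'round'
```

```bash
python3 - <<'E'
from rig import manip, telemetry, eyes
import numpy as np
x,y,z=.4905,-.1512,.0795
for a in list(range(172,139,-8))+list(range(138,116,-2)):
    manip.goto([x,y,z],[np.pi,0,np.radians(a)]); s=telemetry.observe()
    print(round(s["time_s"],2),a,round(np.degrees(s["eef_rot"][2]),1),s["tcp_pos"].round(4),s["contact_force"].round(1),s["ft_torque"].round(2),round(s["grip_width"],4))
    if abs(s["ft_torque"][2])>.7 or np.linalg.norm(s["contact_force"])>30:break
E
```

```text
14.1 172 172.1 [ 0.4909 -0.1529  0.0802] [-0.2 -5.   6.9] [-0.97  0.37  0.03] 0.0107
14.35 164 164.1 [ 0.4907 -0.1532  0.0802] [-1.7 -5.6  7.6] [-1.16  0.44  0.04] 0.0114
14.6 156 156.1 [ 0.4905 -0.1535  0.0802] [-2.1 -6.1  9.7] [-1.26  0.54  0.03] 0.0115
14.85 148 148.1 [ 0.4903 -0.1538  0.0802] [-3.7 -6.  10. ] [-1.41  0.75  0.08] 0.0115
15.1 140 140.1 [ 0.49   -0.1539  0.0802] [-3.2 -6.2  9.1] [-1.5   0.91  0.04] 0.0113
15.35 138 138.1 [ 0.4898 -0.154   0.0802] [-3.9 -6.2 10.8] [-1.43  0.95  0.17] 0.0109
15.6 136 136.2 [ 0.4898 -0.154   0.0802] [-4.5 -6.1 10.9] [-1.5   1.07  0.19] 0.0112
15.85 134 134.2 [ 0.4897 -0.154   0.0802] [-4.3 -6.7 10.9] [-1.46  1.04  0.21] 0.0114
16.1 132 132.1 [ 0.4896 -0.1541  0.0802] [-4.9 -5.9 11.9] [-1.52  1.07  0.19] 0.0109
16.35 130 130.1 [ 0.4895 -0.1541  0.0802] [-4.7 -6.7 11.1] [-1.54  1.17  0.22] 0.0117
16.6 128 128.1 [ 0.4895 -0.1542  0.0802] [-5.6 -6.7 11.7] [-1.52  1.2   0.2 ] 0.0113
16.85 126 126.1 [ 0.4894 -0.1542  0.0802] [-5.3 -7.7 11.9] [-1.56  1.24  0.18] 0.011
17.1 124 124.1 [ 0.4893 -0.1542  0.0802] [-4.8 -5.9 12.8] [-1.57  1.28  0.19] 0.0111
17.35 122 122.1 [ 0.4892 -0.1543  0.0803] [-5.2 -6.8 12.8] [-1.61  1.26  0.2 ] 0.0113
17.6 120 120.1 [ 0.4891 -0.1543  0.0803] [-6.  -7.4 12.3] [-1.56  1.4   0.28] 0.0108
17.85 118 118.2 [ 0.489  -0.1543  0.0803] [-6.2 -6.8 12.6] [-1.57  1.46  0.43] 0.0113
```

Torque is only starting to climb at 118°. I'll go a bit further to confirm the stop, then look.

```bash
python3 - <<'E'
from rig import manip, telemetry, eyes
import numpy as np,cv2
x,y,z=.4895,-.153,.0798
for a in range(117,104,-1):
    manip.goto([x,y,z],[np.pi,0,np.radians(a)]); s=telemetry.observe()
    print(round(s["time_s"],2),a,round(np.degrees(s["eef_rot"][2]),1),s["tcp_pos"].round(4),s["contact_force"].round(1),s["ft_torque"].round(2),round(s["grip_width"],4))
    if abs(s["ft_torque"][2])>.9 or np.linalg.norm(s["contact_force"])>30:break
c=eyes.capture("wrist");np.savez("w4.npz",**c);cv2.imwrite("pics/w4.png",c["pixels"][:,:,::-1])
E
```

```text
18.1 117 117.3 [ 0.4886 -0.1546  0.0802] [-4.4 -4.3  7.7] [-0.99  0.86  0.46] 0.011
18.35 116 116.3 [ 0.4886 -0.1546  0.0802] [-3.6 -4.5  8.8] [-1.05  0.92  0.58] 0.0116
18.6 115 115.3 [ 0.4885 -0.1546  0.0802] [-4.9 -4.7  9.6] [-1.02  1.02  0.62] 0.0118
18.85 114 114.4 [ 0.4884 -0.1545  0.0802] [-4.3 -4.7  9.4] [-1.06  1.04  0.82] 0.011
19.1 113 113.4 [ 0.4883 -0.1546  0.0802] [-5.5 -4.5 10.8] [-1.05  1.16  0.97] 0.0116
```

View pics/w4.png

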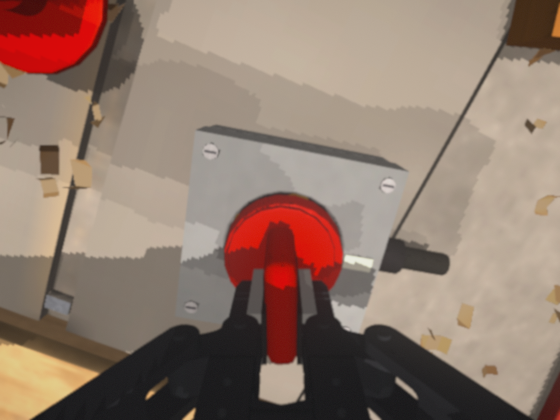

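The key is seated and aligned with the pads at (281,250), and the torque ramps linearly against the hard stop. I'll ease off within the blade play, release, retreat and check.

```bash
python3 - <<'E'
from rig import manip, telemetry, eyes
import numpy as np,cv2
x,y,z=.4885,-.1546,.0802
o=[np.pi,0,np.radians(119)]
manip.goto([x,y,z],o); s=telemetry.observe();print(s["contact_force"].round(1),s["ft_torque"].round(2))
manip.move_gripper(.06); manip.hold(.2)
manip.move_linear([x,y,.20],speed=.1); manip.move_linear([x-.05*np.cos(o[2]),y-.05*np.sin(o[2]),.24],speed=.15)
s=telemetry.observe();print(s["time_s"],s["contact_force"].round(1),s["tcp_pos"])
a=eyes.capture("wrist")["pixels"];b=eyes.capture("scene")["pixels"]
cv2.imwrite("pics/end.png",cv2.resize(np.hstack([a,b])[:,:,::-1],(800,300),interpolation=cv2.INTER_AREA))
E
```

```text
[-0.  -1.6  2.7] [-0.43  0.14  0.28]
22.05 [ 0.1  0.6 -0.8] [ 0.51214126 -0.19766954  0.23927531]
```

View pics/end.png

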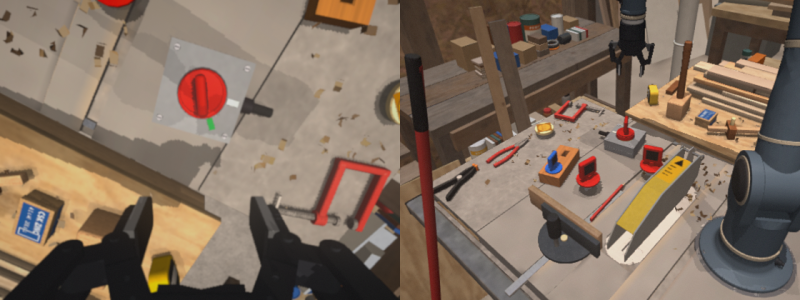

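The key stands fully home at (202,93), its handle just past the green mark at (212,125) by the blade play. The blue key is still in the block and the gripper is clear.

```bash
python3 -c "
from rig import workorder
print(workorder.sign_off())"
```

```text
the job is handed in; nothing more can be done
None
```

I handed the job in: the red key is fully home in the isolator, turned clockwise to its hard stop at the green mark and let go. The blue key is still in the block; the hand-in call returned no verdict.

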